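# Reset the ratchet ski rest with the push dowel

## Robot

A 6-joint arm with a two-finger parallel gripper is mounted at the origin on the work surface. World frame = base frame: x ahead of the robot, y to its left, z up, the work surface at z = 0. Lengths are in m, angles in rad, forces in N, time in s.
With the tool pointing down it reaches from about 0.275 to 0.825 m from the base axis. Payload 4.9 kg.
Tool frame: the origin (TCP) lies on the centre line of the jaws, within the pads' length; the fingertips stand 19 mm ahead of it and the grasp point (between the pads) is the TCP; x points along the fingers, y is the direction in which the jaws open and shut, and the axes are right-handed (so a half turn about x gives the same grasp; the last joint's range is limited). The gripper opens to 85 mm and grips with 20 to 120 N. Pads are 22 mm wide; open, the fingers measure 114 mm over their backs; the gripper's body (76 mm by 85 mm) begins 54 mm behind the grasp point. The pads swing forward as they close: fully open they stand 13 mm farther back than shut.
Start: joints at [-1.24, 0.326, -0.193, 1.052, 0, 1.437], TCP at [0.247, -0.492, 0.25] pointing down, gripper open.
Joint ranges: [-2.65, 2.65], [-0.97, 1.79], [-1.3, 1.35], [-1.93, 2.1], [-1.47, 1.37], [-3.14, 3.14]. Speed limits (rad/s): [2.57, 2.57, 3.14, 3.14, 3.14, 3.14].

## Interface

Orientations are given as a unit quaternion [x, y, z, w].
In Python, from plant import ctrl gives the robot as it stands.
- The arm moves only by the shell command python3 -m creep 'ROWS' [OPENING] [FORCE]. ROWS is JSON, a list of rows, each an object with "offset": the shift along the tool's x, y, z in cm, a list of three; "twist": the turn, a rotation vector about the tool's x, y, z in rad, a list of three. In form: [{"offset": [tx, ty, tz], "twist": [ax, ay, az]}, ...]. A call has 1 to 20 rows; each row is the pose to reach, as a shift and turn from the pose commanded when the call began, along the tool's axes at that moment; what a row does not reach only later rows make up. A row lasts 1/12 s, in which the tool goes at most 41.7 mm and 7.16 degrees, less where a joint would pass 70% of its speed; a pose out of reach is approached as far as the arm can. A call with a gripper value outside its range is refused whole. OPENING is the gripper command: -1 is shut, 1 is fully open, values between are in proportion, set as the call begins (- or left out, the last holds). The fingers move at their own pace and stop on an object; FORCE is the grip in N (left out, the last holds). Time passes only in rows, so rows that repeat a pose let the fingers close. It gives the time, the measured TCP pose, the force and the opening at its end, in the units of the state.
- ctrl.get_obs(): the state, without advancing time (a new reading comes with each control period).
- ctrl.grab_frame(name): name is "scene" or "top"; returns (picture, depth): 480x640x3 uint8, red, green, blue; 480x640 float32, m along the optical axis (not along the pixel's ray), 0 where there is no reading.
- ctrl.camera_info(name): a dict with "fov_y" (degrees; the focal length in pixels is half the picture's height over the tangent of half this angle, whatever the lens; pixels are square), "cx", "cy" (the principal point, pixels), "rvec" (rotation vector, rad) and "tvec" (3), from world to camera coordinates, as OpenCV has them. Camera axes: x right, y down, z forward; pixel columns grow to the right and rows downward; lengths in m; the calibration is good to about 2 mm. A picture is of the moment at which its call begins. camera_info takes no time and is no camera call.
- ctrl.finish_job(): hands the job in, once; it reports no verdict.
The state is a dict: "time_s": time; "joint_positions": joint angles; "qvel": joint speeds; "joint_torque": joint torques, N m; "eef_pos": TCP position; "tool_rot": TCP orientation; "ft_force": force on the tool from outside, world axes, zero at the start; "moment": the same for the moment, N m; "finger_gap": finger opening in m.
Only numpy, scipy, OpenCV 4.12 (cv2) and the standard library are available. Lean on these libraries where they do the work, as an engineer would, in place of code of your own. Each camera call takes 0.05 s, during which the arm holds its last target. There are 200 camera calls.

## Task

The ski rest on the waxing bench stands too high. With the wooden push dowel, poke its spring pawl off through the release hole in the back of the column and let the post sink right down onto its stop, then lay the dowel down flat on the open bench, clear of the rest. Finally lift the post by its saddle until the pawl catches the first notch, and leave it standing there; do not disturb the brush, the file holder or the wax block.

Things in the scene. Friction and masses are not known exactly. Their poses are not given: they have to be found in the camera images.
- ski_rest: ratchet ski rest fixed to the bench: aluminium housing 80 x 60 mm (x, y), 155 mm tall, on a steel foot 120 x 90 x 10 mm that reaches from x = -66 to +54 mm. Origin under the foot; x runs level from the back wall (outer face at x = -46 mm) to the front wall (outer face +34 mm), z up. A post slides up and down in it at x = 10 mm; the pawl shows through windows in its sides
- rest_hole (a point): centre of the mouth of the round release hole, 18 mm wide, in the outer face of the housing's back wall (5 mm thick), 70 mm above the bench. Push in along the ski rest's +x axis. The pawl's tail, a plate 22 mm wide and 42 mm tall, waits 18 mm behind the mouth
- rest_post (a joint): height of the post above its bottom stop, in m: 0 right down, notches at 0.025, 0.050, 0.075, top stop 0.090. Starts on the third notch. Going up, the pawl clicks in under a tooth just above each notch height; let go, the post settles on the notch just below. Freed, it sinks by itself at up to about 0.17 m/s; about 0.45 kg, lifting takes 5 to 9 N
- rest_pawl (a joint): turn of the pawl in rad: 0 engaged, clear of the teeth above about 0.13 (dowel tip about 22 mm past the mouth of the hole), 0.30 at its stop (tip at about 27 mm). Pushing it takes about 4 to 8 N. It springs back when the dowel leaves it and catches the next tooth that comes by, so hold it off until the post is down
- saddle (a point): middle of the top face of the saddle on the post: a bar 44 mm along the ski rest's x, 110 mm along its y and 32 mm tall (aluminium, upper 10 mm black rubber). With the post right down it lies on the housing, this point 187 mm above the bench; it rises with the post. The housing's top reaches 34 mm beyond the bar at the back and 2 mm at the front
- push_dowel: wooden push dowel: oak handle 70 mm long, 28 mm wide (y), 26 mm thick (z), with a round beech dowel 12 mm thick and 110 mm long out of its front end. Origin in the middle of the handle; x points along the dowel to its tip. Lying, its axis is 13 mm above the bench. About 50 g. It starts with the handle under the low shelf, 60 to 80 mm of the dowel sticking out in front
- dowel_tip (a point): tip of the push dowel, 145 mm from the middle of the handle
- shelf: low oak shelf standing fixed on the bench: board 130 mm deep (x) and 240 mm long (y), top face 62 mm and underside 44 mm above the bench, open in front and behind, with an 18 mm thick cleat under each end (inner faces at y = -99 and +99 mm). Origin on the bench below its middle; its front edge is at x = -65 mm
- brush: horsehair brush with a beech back lying on the shelf, bristles down, 130 x 58 x 42 mm; origin at the middle of its underside. To be left alone
- file_holder: steel file holder with its file lying on the shelf, 125 x 44 x 38 mm; origin at the middle of its underside. To be left alone
- wax_block: block of ski wax lying on the bench, 85 x 42 x 22 mm; origin at the middle of its underside. To be left alone
Mind the look-alikes: they are no part of the job. Leave any red look-alike of the ski_rest alone. Of the things that look like the push_dowel, take the one that is nearest to the robot's base at the start.

How it is judged:
On the way, in this order (a step that is already met when the one before it is completed fails the run):
1. the pawl is pushed off with the tip of the dowel in through the release hole (value of joint rest_pawl above 0.06 rad and x of dowel_tip in the frame of ski_rest above -0.035 m and distance between dowel_tip and rest_hole below 0.04 m), for 0.05 s.
2. the post has sunk right down onto its stop (value of joint rest_post below 0.003 m), for 0.1 s.
3. the dowel lies flat on the bench, let go, clear of the rest (height (world z) of push_dowel below 0.03 m and angle between push_dowel's own x axis and vertical between 1.4 and 1.74 rad and horizontal distance between dowel_tip and rest_hole above 0.03 m and contact force between the fingers and push_dowel below 0.1 N and linear speed of push_dowel below 0.02 m/s), for 0.1 s.
At the end, for the whole second after the job is handed in: the post stands in its first notch (22.5 to 28 mm above its stop) held by the pawl; the dowel lies flat on the bench (handle axis below 30 mm, level within about 10 degrees), at rest, touching neither the rest nor the shelf, its tip more than 30 mm from the release hole (value of joint rest_post between 0.0225 and 0.028 m and value of joint rest_pawl below 0.06 rad and height (world z) of push_dowel below 0.03 m and angle between push_dowel's own x axis and vertical between 1.4 and 1.74 rad and linear speed of push_dowel below 0.02 m/s and horizontal distance between dowel_tip and rest_hole above 0.03 m and contact force between push_dowel and ski_rest below 0.1 N and contact force between push_dowel and shelf below 0.1 N).
It fails at once if the brush was moved by more than 25 mm (distance of brush from where it was at the start of the episode above 0.025 m).
It fails at once if the file holder was moved by more than 25 mm (distance of file_holder from where it was at the start of the episode above 0.025 m).
It fails at once if the wax block was moved by more than 25 mm (distance of wax_block from where it was at the start of the episode above 0.025 m).
It fails at once if the dowel was dropped (falling free of the fingers at more than 0.8 m/s) (linear speed of push_dowel above 0.8 m/s and contact force between the fingers and push_dowel below 0.1 N).
It also fails if it takes over 72 s, if anything falls off the work surface, if the arm or the gripper's body presses on something with over 40 N, if the wrist force passes 120 N, or if a joint passes its speed limit or range.

## Working session

There is one attempt and no reset: what is moved stays moved. The work goes in short steps, Python scripts to look and compute and a shell command to move; the robot and the scene stay as the last step left them, time stands still between calls to the robot, and variables do not carry over. Pictures are saved under pics/ and viewed, about 8 in all and at most 12, crops included, and the job is handed in when it is done.

```bash
ls; mkdir -p pics; cat > h.py <<'E'
import numpy as np, cv2
from scipy.spatial.transform import Rotation as R
from plant import ctrl
def cam(n):
    c=ctrl.camera_info(n); f=240/np.tan(np.radians(c['fov_y'])/2)
    return f,c['cx'],c['cy'],R.from_rotvec(c['rvec']).as_matrix(),np.array(c['tvec'])
def ray(n,u,v):
    f,cx,cy,M,t=cam(n); d=M.T@np.array([(u-cx)/f,(v-cy)/f,1]); return -M.T@t,d
def atz(n,u,v,z):
    o,d=ray(n,u,v); return o+d*(z-o[2])/d[2]
def atd(n,u,v,D): 
    o,d=ray(n,u,v); return o+d*D
def proj(n,p):
    f,cx,cy,M,t=cam(n); q=M@np.array(p)+t; return f*q[0]/q[2]+cx,f*q[1]/q[2]+cy
def snap(n,tag):
    im,d=ctrl.grab_frame(n); im=np.array(im); np.save('pics/%s.npy'%tag,d); cv2.imwrite('pics/%s.png'%tag,im[:,:,::-1]); return im,d
def tool():
    o=ctrl.get_obs(); return np.array(o['eef_pos']),R.from_quat(o['tool_rot'])
E
python3 - <<'E'
from h import *
o=ctrl.get_obs(); print(o)
for n in('scene','top'):
    snap(n,n+'0'); print(ctrl.camera_info(n))
E
```

```text
pics
{'time_s': 0.0, 'joint_positions': array([-1.24020211e+00,  3.26945899e-01, -1.93642214e-01,  1.05199655e+00,
        4.06854553e-06,  1.43658700e+00]), 'qvel': array([-0.00070621, -0.00139171,  0.0003886 ,  0.00127355,  0.00051041,
        0.00077708]), 'joint_torque': array([-4.48777628e-04, -4.43401051e+01,  2.62438112e+01,  1.54251955e-02,
        1.56757500e-05,  1.09910417e-06]), 'eef_pos': array([ 0.24635306, -0.49109449,  0.24947858]), 'tool_rot': array([-0.68803612, -0.16348687,  0.68815723, -0.16222814]), 'ft_force': array([-0.1765111 ,  0.45947073,  0.7057649 ]), 'moment': array([ 2.46344936e-02, -5.68674206e-05, -4.95472175e-02]), 'finger_gap': 0.08537138223496249}
{'fov_y': 51.7297568064714, 'cx': 317.55876930664306, 'cy': 240.48109254771794, 'rvec': array([ 1.03011744,  2.51946   , -0.95354258]), 'tvec': array([ 0.41850701, -0.21890064,  1.42355876])}
{'fov_y': 43.91613856039547, 'cx': 315.2932696187668, 'cy': 235.4862322612723, 'rvec': array([ 2.20368151, -2.00232722,  0.21883425]), 'tvec': array([-0.06808646,  0.5708069 ,  1.10471544])}
```

View pics/scene0.png

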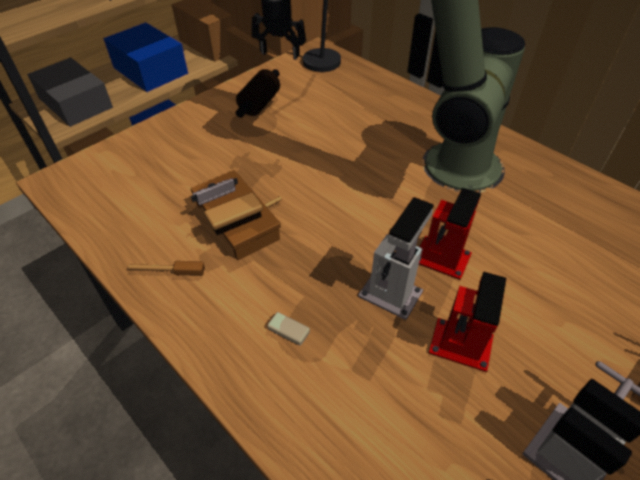

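View pics/top0.png

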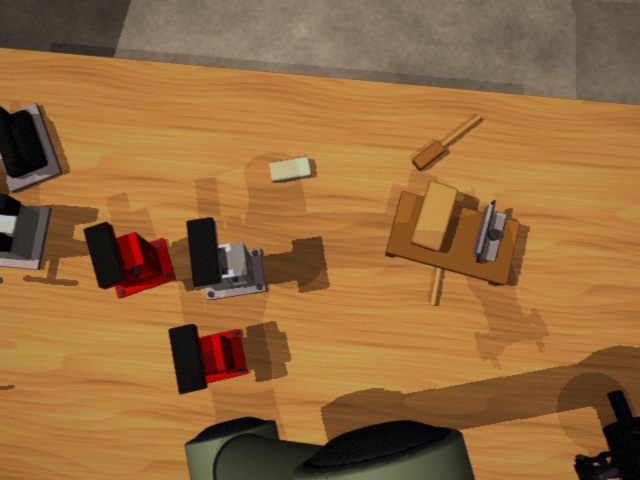

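The top view shows two dowels: A, whose stick comes out from under the shelf at about (435,287), and B, lying openly with its handle at (428,154). A is closer to the base and matches the description. The grey rest is at (230,265), with red look-alikes at (140,260) and (210,358) and another grey thing at the left edge. The wax block is at (290,168). Next is an enlarged crop of the rest and dowel A.

```bash
python3 - <<'E'
from h import *
im=cv2.imread('pics/top0.png')
a=cv2.resize(im[205:310,180:280],None,fx=5,fy=5,interpolation=cv2.INTER_CUBIC)[:,:400+0] if 0 else cv2.resize(im[210:305,180:280],None,fx=4,fy=4,interpolation=cv2.INTER_CUBIC)
b=cv2.resize(im[210:305,380:480+0],None,fx=4,fy=4,interpolation=cv2.INTER_CUBIC)
s=cv2.imread('pics/scene0.png')
c=cv2.resize(s[190:320,345:445],None,fx=4,fy=4,interpolation=cv2.INTER_CUBIC)[:, :400]
d=cv2.resize(s[160:290,180:290],None,fx=4,fy=4,interpolation=cv2.INTER_CUBIC)
top=np.hstack([a,b]); cv2.imwrite('pics/c1.png',top)
c2=np.hstack([c[:,:],d[:,:400]]);cv2.imwrite('pics/c2.png',c2)
print(atz('top',435,303,.013),atz('top',438,268,.013),'B',atz('top',415,163,.013))
print('foot',[atz('top',*p,.01).round(3) for p in((267,291),(260,250),(206,298))])
D=np.load('pics/top0.npy')
for p in((202,250),(235,255),(230,262),(245,262),(435,295),(436,215),(490,235),(405,205),(400,240),(290,168)):
    print(p,atd('top',*p,D[p[1],p[0]]).round(3))
E
```

```text
[ 0.47091881 -0.26317548  0.013     ] [ 0.5420672  -0.26549611  0.013     ] B [ 0.76027153 -0.20591437  0.013     ]
foot [array([0.463, 0.073, 0.01 ]), array([0.545, 0.097, 0.01 ]), array([0.437, 0.193, 0.01 ])]
(202, 250) [0.49  0.162 0.26 ]
(235, 255) [0.506 0.125 0.151]
(230, 262) [0.492 0.132 0.153]
(245, 262) [0.495 0.105 0.153]
(435, 295) [ 0.487 -0.262  0.015]
(436, 215) [ 0.627 -0.239  0.103]
(490, 235) [ 0.603 -0.348  0.083]
(405, 205) [ 0.654 -0.185  0.059]
(400, 240) [ 0.581 -0.179  0.065]
(290, 168) [0.721 0.053 0.023]
```

View pics/c1.png

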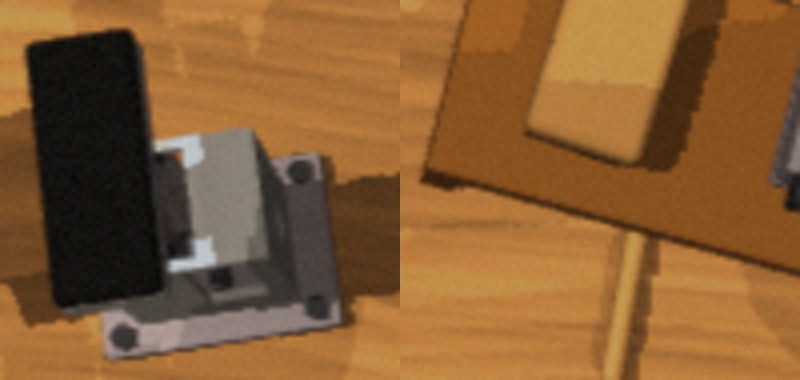

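View pics/c2.png

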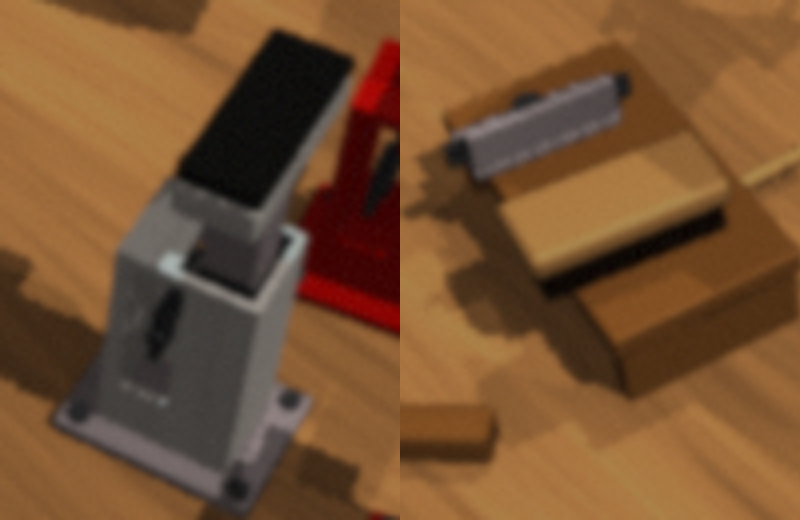

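Top view: the saddle overhangs on the left (+y) side and the housing shows on the right, so the back wall with the hole faces world -y. The rest's +x axis is therefore about world +y. The stick comes out at crop (640,232) and runs to (612,378), with the brush above it. Next I fit poses from the corners read off.

```bash
python3 - <<'E'
from h import *
P=lambda x,y:((x+.5)/4-.5+180,(y+.5)/4-.5+210)
D=np.load('pics/top0.npy')
foot=[atz('top',*P(*p),.01)[:2] for p in((322,153),(343,325),(107,358))]
print('foot',np.round(foot,4),[np.linalg.norm(foot[i]-foot[i+1]).round(4) for i in(0,1)])
sad=[atz('top',*P(*p),.262)[:2] for p in((27,45),(130,30),(163,292),(58,308))]
print('sad',np.round(sad,4),[np.linalg.norm(sad[i]-sad[(i+1)%4]).round(4) for i in range(4)],np.mean(sad,0))
hs=[atz('top',*P(*p),.155)[:2] for p in((250,129),(268,262))]
print('housing back edge',np.round(hs,4))
e=foot[0]-foot[1]; yaw=[np.degrees(np.arctan2(e[0],-e[1]))]
for a,b in((foot[0],foot[1]),(sad[0],sad[3]),(sad[1],sad[2]),(hs[0],hs[1])):
    d=a-b; print('yaw of +x', np.degrees(np.arctan2(d[1],d[0]))+90 if 0 else (np.degrees(np.arctan2(d[1],d[0]))+90))
d=sad[0]-sad[1];print(np.degrees(np.arctan2(d[1],d[0])));d=sad[3]-sad[2];print(np.degrees(np.arctan2(d[1],d[0])));d=foot[2]-foot[1];print(np.degrees(np.arctan2(d[1],d[0])))
# dowel stick: world points in the area in front of the shelf with depth height
pts=[]
for v in range(255,315):
  for u in range(415,455):
    if D[v,u]>0:
      p=atd('top',u,v,D[v,u])
      if .008<p[2]<.03: pts.append(np.r_[p,u,v])
pts=np.array(pts);print(len(pts)); print(pts[::12].round(3))
# shelf
im=cv2.imread('pics/top0.png'); 
im2=cv2.resize(im[255:315,405:465],None,fx=8,fy=8,interpolation=cv2.INTER_CUBIC);cv2.imwrite('pics/c3.png',im2)
print('shelf',[atz('top',*p,.062).round(3) for p in((387,253),(496,284),(521,222),(404,192))])
E
```

```text
foot [[0.5494 0.0971]
 [0.463  0.0765]
 [0.4353 0.1921]] [np.float64(0.0887), np.float64(0.1188)]
sad [[0.5353 0.1937]
 [0.5455 0.153 ]
 [0.4406 0.1258]
 [0.4303 0.1664]] [np.float64(0.042), np.float64(0.1084), np.float64(0.0418), np.float64(0.1085)] [0.4879594  0.15971197]
housing back edge [[0.5302 0.1146]
 [0.4712 0.0994]]
yaw of +x 103.40305174913205
yaw of +x 104.57826640789159
yaw of +x 104.49574364248693
yaw of +x 104.47459714790679
104.09220532279996
104.25143542060405
103.49004238435784
228
[[ 5.44e-01 -2.61e-01  1.30e-02  4.36e+02  2.67e+02]
 [ 5.38e-01 -2.62e-01  1.30e-02  4.36e+02  2.70e+02]
 [ 5.33e-01 -2.62e-01  1.40e-02  4.36e+02  2.72e+02]
 [ 5.29e-01 -2.60e-01  1.40e-02  4.35e+02  2.74e+02]
 [ 5.24e-01 -2.59e-01  1.90e-02  4.35e+02  2.76e+02]
 [ 5.21e-01 -2.59e-01  1.30e-02  4.34e+02  2.78e+02]
 [ 5.19e-01 -2.67e-01  2.00e-02  4.39e+02  2.79e+02]
 [ 5.16e-01 -2.69e-01  1.30e-02  4.39e+02  2.81e+02]
 [ 5.11e-01 -2.68e-01  1.70e-02  4.39e+02  2.83e+02]
 [ 5.07e-01 -2.65e-01  1.40e-02  4.37e+02  2.85e+02]
 [ 5.02e-01 -2.64e-01  1.90e-02  4.37e+02  2.87e+02]
 [ 4.99e-01 -2.65e-01  1.80e-02  4.37e+02  2.89e+02]
 [ 4.94e-01 -2.63e-01  1.70e-02  4.36e+02  2.91e+02]
 [ 4.91e-01 -2.64e-01  1.60e-02  4.36e+02  2.93e+02]
 [ 4.87e-01 -2.62e-01  1.50e-02  4.35e+02  2.95e+02]
 [ 4.82e-01 -2.59e-01  1.90e-02  4.34e+02  2.97e+02]
 [ 4.78e-01 -2.60e-01  1.90e-02  4.34e+02  2.99e+02]
 [ 4.73e-01 -2.57e-01  2.20e-02  4.33e+02  3.01e+02]
 [ 4.70e-01 -2.57e-01  1.60e-02  4.32e+02  3.03e+02]]
shelf [array([ 0.553, -0.156,  0.062]), array([ 0.513, -0.369,  0.062]), array([ 0.641, -0.414,  0.062]), array([ 0.68 , -0.181,  0.062])]
```

View pics/c3.png

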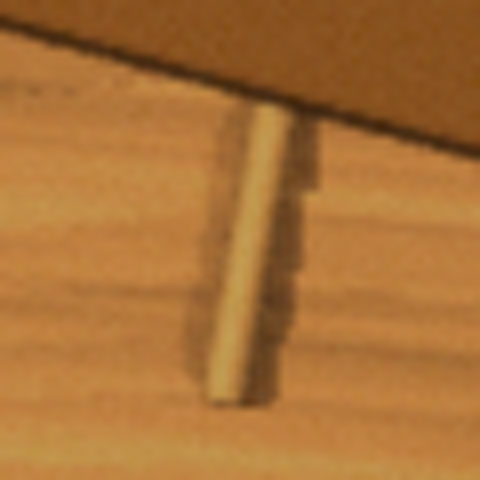

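The stick runs from (438.5,268) at the shelf edge to its tip at (432.6,304.6). Saddle, housing and foot agree on the rest: yaw about 104.2°, hole near (0.501, 0.106, 0.070).

```bash
python3 - <<'E'
from h import *
t=atz('top',432.6,304.6,.013);e=atz('top',438.5,268.5,.013); t2=e-t
print(t,e,np.linalg.norm(t2),np.degrees(np.arctan2(t2[1],t2[0])))
p,r=tool(); print(p,r.as_matrix().round(3))
E
```

```text
[ 0.46727776 -0.25857776  0.013     ] [ 0.54114309 -0.26655451  0.013     ] 0.07429479135246532 -6.163510475141499
[ 0.24637247 -0.49117518  0.24957889] [[-0.001  0.448 -0.894]
 [ 0.001 -0.894 -0.448]
 [-1.    -0.002 -0.   ]]
```

```bash
python3 -m creep '[{"offset":[4,-3,-10],"twist":[-0.12,0,0]},{"offset":[6,-6,-20],"twist":[-0.4,0,0]},{"offset":[10,-9.3,-32.7],"twist":[-1.2,0,0]},{"offset":[10,-9.3,-32.7],"twist":[-1.4,0,0]},{"offset":[10,-9.3,-32.7],"twist":[-1.4,0,0]},{"offset":[10,-9.3,-32.7],"twist":[-1.4,0,0]},{"offset":[10,-9.3,-32.7],"twist":[-1.4,0,0]},{"offset":[10,-9.3,-32.7],"twist":[-1.4,0,0]},{"offset":[10,-9.3,-32.7],"twist":[-1.4,0,0]},{"offset":[10,-9.3,-32.7],"twist":[-1.4,0,0]},{"offset":[10,-9.3,-32.7],"twist":[-1.4,0,0]},{"offset":[10,-9.3,-32.7],"twist":[-1.4,0,0]},{"offset":[10,-9.3,-32.7],"twist":[-1.4,0,0]}]' 0 60
python3 - <<'E'
from h import *
p,r=tool();M=r.as_matrix();print(p,M.round(3),ctrl.get_obs()['joint_positions'].round(2))
print('yaw y',np.degrees(np.arctan2(M[1,1],M[0,1])),'to target',M.T@(np.array([.4971,-.2618,.022])-p))
E
```

```text
time_s: 1.18
eef_pos: [0.497, -0.2614, 0.1497]
tool_rot: [0.421, 0.569, -0.421, 0.568]
ft_force: [0.1, 0.1, 0.4]
finger_gap: 0.0425
[ 0.49704963 -0.26137311  0.14971036] [[-0.001  0.957  0.291]
 [ 0.001  0.291 -0.957]
 [-1.    -0.001 -0.001]] [-0.62  0.43 -0.31  0.83 -0.    0.66]
yaw y 16.908478410963237 to target [1.27709925e-01 1.84427761e-05 5.43958398e-04]
```

```bash
python3 -m creep '[{"offset":[2,0,0],"twist":[-1.168,0,0]},{"offset":[4,0,0],"twist":[-1.168,0,0]},{"offset":[5,0,0],"twist":[-1.168,0,0]},{"offset":[6,0,0],"twist":[-1.168,0,0]},{"offset":[7,0,0],"twist":[-1.168,0,0]},{"offset":[7,0,0],"twist":[-1.168,0,0]},{"offset":[7,0,0],"twist":[-1.168,0,0]},{"offset":[7,0,0],"twist":[-1.168,0,0]},{"offset":[7,0,0],"twist":[-1.168,0,0]},{"offset":[7,0,0],"twist":[-1.168,0,0]},{"offset":[8,0,0],"twist":[-1.168,0,0]},{"offset":[10,0,0],"twist":[-1.168,0,0]},{"offset":[11.5,0,0],"twist":[-1.168,0,0]},{"offset":[12.5,0,0],"twist":[-1.168,0,0]},{"offset":[12.7,0,0],"twist":[-1.168,0,0]},{"offset":[12.7,0,0],"twist":[-1.168,0,0]},{"offset":[12.7,0,0],"twist":[-1.168,0,0]}]'
python3 -m creep '[{"offset":[0,0,0],"twist":[0,0,0]},{"offset":[0,0,0],"twist":[0,0,0]},{"offset":[0,0,0],"twist":[0,0,0]},{"offset":[0,0,0],"twist":[0,0,0]},{"offset":[0,0,0],"twist":[0,0,0]},{"offset":[0,0,0],"twist":[0,0,0]},{"offset":[0,0,0],"twist":[0,0,0]},{"offset":[0,0,0],"twist":[0,0,0]}]' -1 40
python3 - <<'E'
from h import *
p,r=tool();M=r.as_matrix();print(p,M.round(3),ctrl.get_obs()['joint_positions'].round(2))
E
```

```text
time_s: 2.6
eef_pos: [0.4974, -0.2621, 0.0235]
tool_rot: [0.039, 0.706, -0.039, 0.706]
ft_force: [-0.6, 0.0, -0.4]
finger_gap: 0.0427
time_s: 3.27
eef_pos: [0.4975, -0.2621, 0.0235]
tool_rot: [0.038, 0.706, -0.039, 0.706]
ft_force: [1.1, -0.8, 0.8]
finger_gap: 0.01
[ 0.49746117 -0.26213501  0.02347607] [[ 0.001  0.109  0.994]
 [-0.     0.994 -0.109]
 [-1.    -0.     0.001]] [-0.62  0.6  -0.42  0.55  0.   -0.51]
```

```bash
python3 -m creep '[{"offset":[0,0,-0.6],"twist":[0,0,0]},{"offset":[0,0,-1.6],"twist":[0,0,0]},{"offset":[0,0,-2.8],"twist":[0,0,0]},{"offset":[0,0,-4],"twist":[0,0,0]},{"offset":[0,0,-5.2],"twist":[0,0,0]},{"offset":[0,0,-6.4],"twist":[0,0,0]},{"offset":[0,0,-7.6],"twist":[0,0,0]},{"offset":[0,0,-8.8],"twist":[0,0,0]},{"offset":[0,0,-10],"twist":[0,0,0]},{"offset":[0,0,-11.2],"twist":[0,0,0]},{"offset":[0,0,-12.4],"twist":[0,0,0]},{"offset":[0,0,-13.4],"twist":[0,0,0]},{"offset":[0,0,-14],"twist":[0,0,0]},{"offset":[0,0,-14],"twist":[0,0,0]},{"offset":[0,0,-14],"twist":[0,0,0]}]'
python3 -m creep '[{"offset":[0,0,0],"twist":[0,0,0]},{"offset":[0,0,0],"twist":[0,0,0]},{"offset":[0,0,0],"twist":[0,0,0]},{"offset":[-2,0,0],"twist":[0,0,0]},{"offset":[-5,0,0],"twist":[0,0,0]},{"offset":[-8,0,0],"twist":[0,0,0]},{"offset":[-8,0,0],"twist":[0,0,0]}]' 0
python3 - <<'E'
from h import *
im,_=snap('top','top1'); cv2.imwrite('pics/c4.png',cv2.resize(im[220:400,380:540,::-1],None,fx=3.3,fy=3.3,interpolation=cv2.INTER_CUBIC))
p,r=tool();print(p)
E
```

```text
time_s: 4.52
eef_pos: [0.3574, -0.2465, 0.0233]
tool_rot: [0.039, 0.706, -0.038, 0.706]
ft_force: [-0.4, 0.7, 1.3]
finger_gap: 0.0104
time_s: 5.1
eef_pos: [0.3606, -0.2489, 0.1076]
tool_rot: [0.037, 0.704, -0.04, 0.708]
ft_force: [0.8, 0.1, 0.4]
finger_gap: 0.0428
[ 0.36004385 -0.24846067  0.10574966]
```

View pics/top1.png

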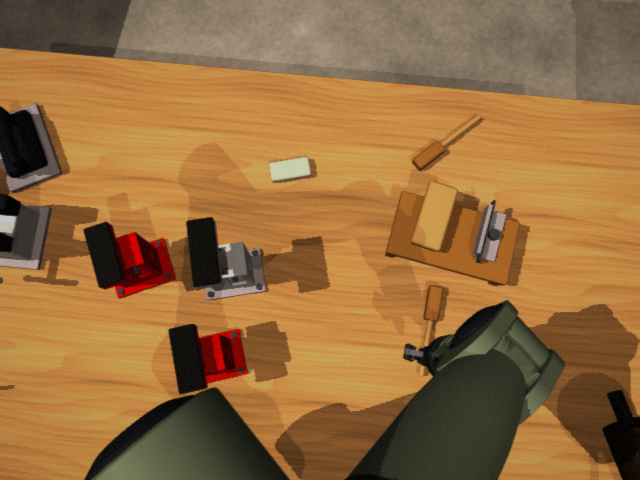

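The dowel is out: handle spans (435,286)–(431,321), shelf items are in place.

```bash
python3 - <<'E'
from h import *
im=cv2.imread('pics/top1.png');D=np.load('pics/top1.npy')
print(im[303,434],im[303,450],im[265,470])
b=im.astype(int); m=((np.abs(b-b[303,434]).sum(2)<60)).astype(np.uint8); m[:280]=0;m[330:]=0;m[:,:415]=0;m[:,450:]=0
n,l,s,c=cv2.connectedComponentsWithStats(m); k=l[303,434]; print(s[k],c[k])
rc=cv2.minAreaRect(np.argwhere(l==k)[:,::-1].astype(np.float32)); bx=cv2.boxPoints(rc); w=np.array([atz('top',*q,.026) for q in bx]); print(w.round(4),w.mean(0))
print([np.linalg.norm(w[i]-w[i-1]).round(4) for i in range(4)])
for i in range(2):
    d=w[i+1]-w[i]; print(np.degrees(np.arctan2(d[1],d[0])))
p,r=tool();M=r.as_matrix();print(p,np.degrees(np.arctan2(M[1,2],M[0,2])))
print('exp',np.array([.3574,-.2465])+.115*np.array([.994,-.109]))
E
```

```text
[ 42 103 170] [ 70 135 199] [ 39 103 168]
[415 280  27  50 843] [426.96204033 302.7366548 ]
[[ 0.4149 -0.2244  0.026 ]
 [ 0.5112 -0.2186  0.026 ]
 [ 0.5162 -0.2701  0.026 ]
 [ 0.4197 -0.275   0.026 ]] [ 0.46550171 -0.24704463  0.026     ]
[np.float64(0.0508), np.float64(0.0965), np.float64(0.0517), np.float64(0.0965)]
3.422229148539245
-84.51210753774544
[ 0.36004385 -0.24846067  0.10574966] -6.210610663489274
exp [ 0.47171  -0.259035]
```

View pics/c4.png

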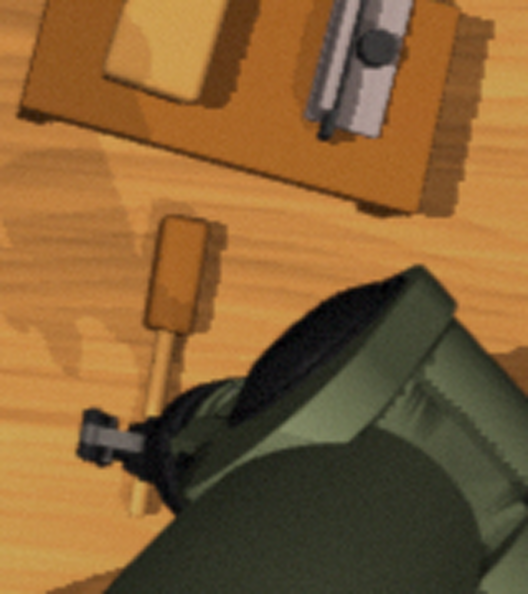

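Crop: handle corners at (165,215), (210,220), (192,333), (147,327); tip at (137,514).

```bash
python3 - <<'E'
from h import *
P=lambda x,y:((x+.5)/3.3-.5+380,(y+.5)/3.3-.5+220)
w=np.array([atz('top',*P(*q),.024) for q in((165,215),(210,220),(192,333),(147,327))]);c=w.mean(0);print(w.round(4),c)
t=atz('top',*P(137,514),.013);print('tip',t,np.linalg.norm((t-c)[:2]),np.degrees(np.arctan2(*(c-t)[1::-1])))
p,r=tool();M=r.as_matrix();print(p, M.T@(np.array([c[0],c[1],.0225])-p))
E
```

```text
[[ 0.5047 -0.2485  0.024 ]
 [ 0.5043 -0.2757  0.024 ]
 [ 0.4357 -0.2684  0.024 ]
 [ 0.4367 -0.2415  0.024 ]] [ 0.47034081 -0.25854667  0.024     ]
tip [ 0.32781772 -0.24378446  0.013     ] 0.14328556683318802 -5.913476871894061
[ 0.36004385 -0.24846067  0.10574966] [0.08376151 0.00221289 0.11034838]
```

```bash
python3 -m creep '[{"offset":[0,0,2],"twist":[0,0,0]},{"offset":[0,0.2,5],"twist":[0,0,0]},{"offset":[0,0.2,8],"twist":[0,0,0]},{"offset":[0,0.2,10.5],"twist":[0,0,0]},{"offset":[0,0.2,11.1],"twist":[0,0,0]},{"offset":[0,0.2,11.1],"twist":[0,0,0]},{"offset":[0,0.2,11.1],"twist":[0,0,0]},{"offset":[0,0.2,11.1],"twist":[0,0,0]}]' 0.3
python3 - <<'E'
from h import *
p,r=tool();M=r.as_matrix();print(p, M.T@(np.array([.471,-.2588,.0225])-p),M.round(3))
E
```

```text
time_s: 5.82
eef_pos: [0.4668, -0.256, 0.1023]
tool_rot: [0.039, 0.707, -0.038, 0.705]
ft_force: [-0.5, 0.5, 0.3]
finger_gap: 0.0558
[ 0.46678567 -0.25599836  0.10234569] [ 0.07983037 -0.00242897  0.00470708] [[-0.003  0.109  0.994]
 [ 0.002  0.994 -0.109]
 [-1.     0.001 -0.003]]
```

```bash
python3 -m creep '[{"offset":[1,-0.2,0.4],"twist":[0,0,0]},{"offset":[3,-0.2,0.4],"twist":[0,0,0]},{"offset":[5,-0.2,0.4],"twist":[0,0,0]},{"offset":[7,-0.2,0.4],"twist":[0,0,0]},{"offset":[7.8,-0.2,0.4],"twist":[0,0,0]},{"offset":[8,-0.2,0.4],"twist":[0,0,0]},{"offset":[8,-0.2,0.4],"twist":[0,0,0]},{"offset":[8,-0.2,0.4],"twist":[0,0,0]}]'
python3 -m creep '[{"offset":[0,0,0],"twist":[0,0,0]},{"offset":[0,0,0],"twist":[0,0,0]},{"offset":[0,0,0],"twist":[0,0,0]},{"offset":[0,0,0],"twist":[0,0,0]},{"offset":[0,0,0],"twist":[0,0,0]},{"offset":[0,0,0],"twist":[0,0,0]}]' -1 70
python3 - <<'E'
from h import *
p,r=tool();M=r.as_matrix();print(p,M.round(3),np.degrees(np.arctan2(M[1,2],M[0,2])))
E
```

```text
time_s: 6.48
eef_pos: [0.4726, -0.2596, 0.0239]
tool_rot: [0.038, 0.706, -0.039, 0.706]
ft_force: [0.3, -0.6, -0.0]
finger_gap: 0.0557
time_s: 6.98
eef_pos: [0.4732, -0.2599, 0.0245]
tool_rot: [0.038, 0.705, -0.039, 0.707]
ft_force: [-0.8, -0.5, 5.9]
finger_gap: 0.0265
[ 0.47317805 -0.25986382  0.02454366] [[ 0.002  0.109  0.994]
 [-0.001  0.994 -0.109]
 [-1.    -0.001  0.002]] -6.230511977911555
```

```bash
python3 -m creep '[{"offset":[-1,0,0],"twist":[0,0,0]},{"offset":[-4,0,0],"twist":[0,0,0]},{"offset":[-8,0,0],"twist":[0,0,0]},{"offset":[-12,1,0],"twist":[0.1,0,0]},{"offset":[-12,4,0],"twist":[0.22,0,0]},{"offset":[-12,7,1],"twist":[0.34,0,0]},{"offset":[-12,10,2],"twist":[0.46,0,0]},{"offset":[-12,13,3],"twist":[0.58,0,0]},{"offset":[-12,16,4],"twist":[0.7,0,0]},{"offset":[-12,18,4.5],"twist":[0.82,0,0]},{"offset":[-12,19.5,4.9],"twist":[0.94,0,0]},{"offset":[-11,20.4,4.9],"twist":[1.06,0,0]},{"offset":[-9,20.4,4.9],"twist":[1.17,0,0]},{"offset":[-7,20.4,4.9],"twist":[1.215,0,0]},{"offset":[-6,20.4,4.9],"twist":[1.215,0,0]},{"offset":[-6,20.4,4.9],"twist":[1.215,0,0]},{"offset":[-6,20.4,4.9],"twist":[1.215,0,0]},{"offset":[-6,20.4,4.9],"twist":[1.215,0,0]}]'
python3 - <<'E'
from h import *
snap('scene','scene2');im,_=snap('top','top2')
a=cv2.imread('pics/top2.png');b=cv2.imread('pics/scene2.png')
cv2.imwrite('pics/c5.png',np.hstack([cv2.resize(a[200:330,180:360],None,fx=4,fy=4,interpolation=cv2.INTER_CUBIC)]))
cv2.imwrite('pics/c6.png',cv2.resize(b[170:320,250:430],None,fx=4,fy=4,interpolation=cv2.INTER_CUBIC))
p,r=tool();M=r.as_matrix();print(p,M.round(3),np.degrees(np.arctan2(M[1,2],M[0,2])))
E
```

```text
time_s: 8.48
eef_pos: [0.5439, -0.0621, 0.0843]
tool_rot: [0.435, 0.557, -0.434, 0.558]
ft_force: [0.9, 0.7, -0.5]
finger_gap: 0.0265
[ 0.54407976 -0.06217894  0.08451787] [[ 0.002  0.97   0.245]
 [-0.     0.245 -0.97 ]
 [-1.     0.002  0.001]] -75.8423617966993
```

View pics/c5.png

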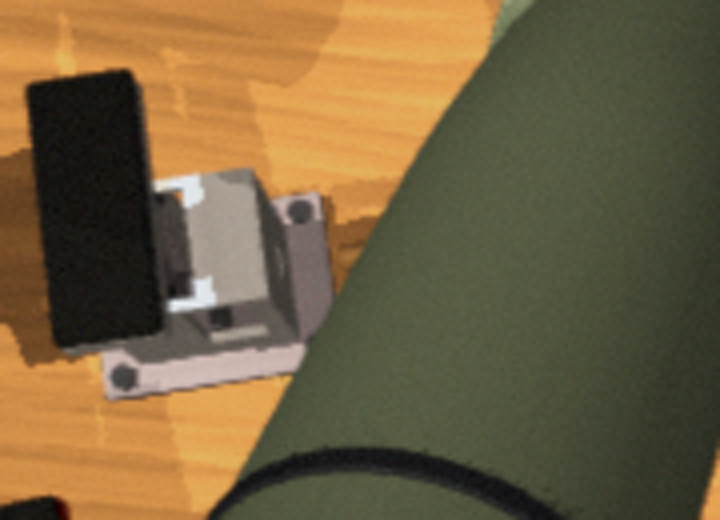

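View pics/c6.png

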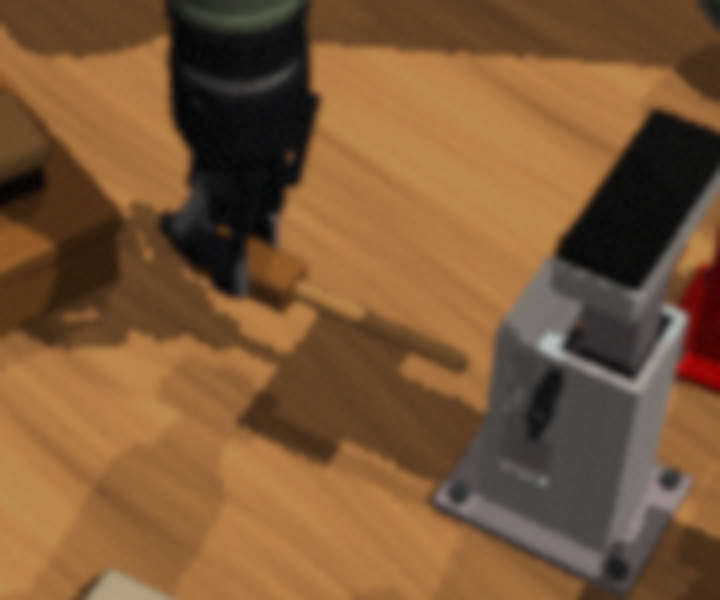

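c5: hole visible edge-on at about (279,258), i.e. top pixel (249.4,264.1). c6: dowel tip about (463,361), stick root about (300,287).

```bash
python3 - <<'E'
from h import *
P=lambda x,y,u,v:((x+.5)/4-.5+u,(y+.5)/4-.5+v)
h=np.array([.5013,.1062,.07]);print('hole pred',proj('top',h),'seen',P(279,258,180,200))
print('hole at plane z=.07',atz('top',*P(279,258,180,200),.07))
p,r=tool();M=r.as_matrix();z=M[:,2]
for dz in(.0115,):
  ax=p-[0,0,dz]
  for s in(.035,.143,.145): print(s,proj('scene',ax-z*s),(ax-z*s).round(4))
print('tip seen',P(463,361,250,170),'root',P(300,287,250,170))
# scene bias check using foot & saddle pts
a=np.array([np.cos(np.radians(104.2)),np.sin(np.radians(104.2)),0]);b=np.array([-a[1],a[0],0]);o=h+.046*a-[0,0,.07]
for nm,q,s in(('foot back +? corner',(-.066,-.045,.01),(432,500)),('front',(.054,-.045,.01),(620,592)),('sad back',(-.012,-.055,.262),(560,256)),('hous',(.034,-.03,.155),(632,388)),('housback',(-.046,-.03,.155),(512,315))):
    print(nm,np.round(proj('scene',o+q[0]*a+q[1]*b+[0,0,q[2]]),1),np.round(P(*s,250,170),1), np.round(proj('top',o+q[0]*a+q[1]*b+[0,0,q[2]]),1))
E
```

```text
hole pred (np.float64(249.81805125590097), np.float64(265.85899015314254)) seen (249.375, 264.125)
hole at plane z=.07 [0.50457136 0.10744776 0.07      ]
0.035 (np.float64(323.90419099548205), np.float64(241.13186188834698)) [ 0.5355 -0.0282  0.073 ]
0.143 (np.float64(365.49903057475984), np.float64(260.0448195326312)) [0.5091 0.0765 0.0729]
0.145 (np.float64(366.2963197980612), np.float64(260.4073428038606)) [0.5086 0.0784 0.0729]
tip seen (365.375, 259.875) root (324.625, 241.375)
foot back +? corner [358.7 292.6] [357.6 294.6] [259.8 247.6]
front [407.3 316.1] [404.6 317.6] [201.2 256.4]
sad back [389.3 229.1] [389.6 233.6] [212.4 216.7]
hous [410.5 266.4] [407.6 266.6] [198.3 248.4]
housback [374.5 250.5] [377.6 248.4] [242.7 241.8]
```

```bash
python3 - <<'E'
from h import *
o=[]
yaw=np.radians(104.2);a=np.array([np.cos(yaw),np.sin(yaw),0]);b=np.array([-a[1],a[0],0]);h=np.array([.5013,.1062,.07])
for n in('top0','top2'):
    im=cv2.imread('pics/%s.png'%n)[235:300,225:275].astype(float)
    im=cv2.resize(im,None,fx=8,fy=8,interpolation=cv2.INTER_CUBIC); im=np.clip(im*1.8,0,255).astype(np.uint8)
    if n=='top2':
        f=lambda q:tuple(int(round(x)) for x in ((np.array(proj('top',q))-[225,235]+.5)*8-.5))
        for t in np.linspace(0,2*np.pi,13): cv2.circle(im,f(h+.009*np.cos(t)*b+[0,0,.009*np.sin(t)]),1,(0,255,255),-1)
        for y,z in((-.03,.085),(.03,.085),(-.03,-.06),(.03,-.06)): cv2.circle(im,f(h+y*b+[0,0,z]),2,(0,0,255),-1)
        for y in(-.045,.045): cv2.circle(im,f(h-.02*a+y*b-[0,0,.06]),2,(255,255,0),-1)
    o.append(im)
cv2.imwrite('pics/c7.png',np.hstack(o))
E
```

```text
(no output)
```

View pics/c7.png

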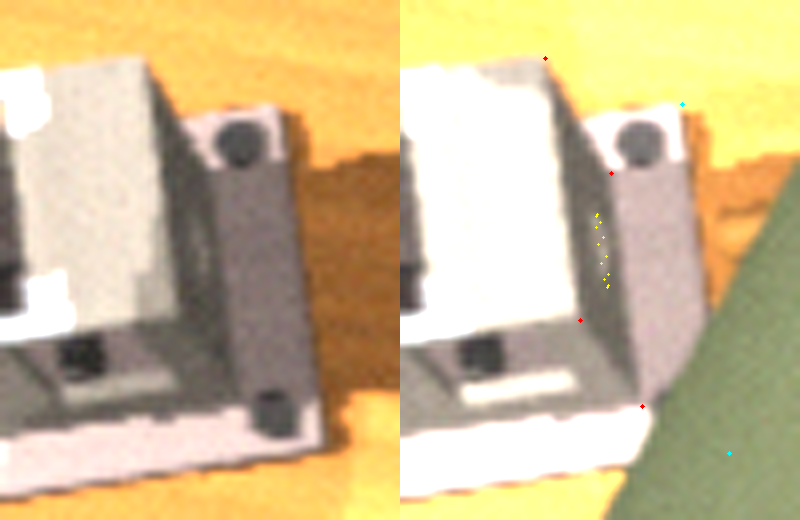

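Projected outline matches the housing and foot to within 1 px. The seen hole is at (600,245) against (602,250) predicted, about 1 mm, and the dowel tip is where predicted. I lower 3 mm and start in.

```bash
python3 -m creep '[{"offset":[0.3,0,0],"twist":[0,0,0]},{"offset":[0.3,0,-0.7],"twist":[0,0,0]},{"offset":[0.3,0,-1.5],"twist":[0,0,0]},{"offset":[0.3,0,-2.2],"twist":[0,0,0]},{"offset":[0.3,0,-2.8],"twist":[0,0,0]},{"offset":[0.3,0,-3.4],"twist":[0,0,0]},{"offset":[0.3,0,-4],"twist":[0,0,0]},{"offset":[0.3,0,-4.2],"twist":[0,0,0]},{"offset":[0.3,0,-4.2],"twist":[0,0,0]}]'
python3 - <<'E'
from h import *
p,r=tool();M=r.as_matrix();z=M[:,2];t=p-[0,0,.0115]-.145*z;h=np.array([.5018,.1063,.07]);print(p,t,M.T@(t-h),M.T@ctrl.get_obs()['ft_force'])
E
```

```text
time_s: 9.33
eef_pos: [0.533, -0.0202, 0.0804]
tool_rot: [0.435, 0.558, -0.434, 0.558]
ft_force: [0.7, 1.3, 0.3]
finger_gap: 0.0261
[ 0.53299228 -0.02023552  0.08041114] [0.49741379 0.12033179 0.06895837] [ 0.001046   -0.00080969 -0.01467874] [-0.33786814  1.03028772 -1.12042278]
```

```bash
python3 -m creep '[{"offset":[-0.1,0,-0.3],"twist":[0,0,0]},{"offset":[-0.1,0,-0.6],"twist":[0,0,0]},{"offset":[-0.1,0,-0.9],"twist":[0,0,0]},{"offset":[-0.1,0,-1.1],"twist":[0,0,0]},{"offset":[-0.1,0,-1.1],"twist":[0,0,0]},{"offset":[-0.1,0,-1.1],"twist":[0,0,0]},{"offset":[-0.1,0,-1.1],"twist":[0,0,0]},{"offset":[-0.1,0,-1.1],"twist":[0,0,0]},{"offset":[-0.1,0,-1.1],"twist":[0,0,0]},{"offset":[-0.1,0,-1.1],"twist":[0,0,0]},{"offset":[-0.1,0,-1.1],"twist":[0,0,0]},{"offset":[-0.1,0,-1.1],"twist":[0,0,0]},{"offset":[-0.1,0,-1.1],"twist":[0,0,0]},{"offset":[-0.1,0,-1.1],"twist":[0,0,0]}]'
python3 - <<'E'
from h import *
p,r=tool();M=r.as_matrix();z=M[:,2];t=p-[0,0,.0115]-.145*z;h=np.array([.5018,.1063,.07]);print(p,M.T@(t-h),M.T@ctrl.get_obs()['ft_force'])
im,D=snap('top','top3')
for q in((202,250),(210,250),(205,240),(208,265)): print(atd('top',*q,D[q[1],q[0]]).round(3))
D=snap('scene','scene3')[1]
for s in(.262,.187):
    q=np.array([.488,.1597,s]);u,v=map(int,proj('scene',q));print(s,u,v,atd('scene',u,v,D[v,u]).round(3))
E
```

```text
time_s: 10.5
eef_pos: [0.5303, -0.0104, 0.0813]
tool_rot: [0.435, 0.558, -0.435, 0.558]
ft_force: [3.0, -3.9, -2.7]
finger_gap: 0.0264
[ 0.5303298  -0.01037284  0.0813086 ] [ 0.00019936 -0.00085492 -0.02489268] [2.73689066 1.96634441 4.48557255]
[0.503 0.178 0.187]
[0.505 0.164 0.186]
[0.521 0.174 0.188]
[0.478 0.164 0.185]
0.262 412 214 [0.262 0.023 0.002]
0.187 407 241 [0.488 0.159 0.187]
```

The saddle top reads z = 0.187, so the post is right down. I withdraw and lay the dowel down at about (0.42, -0.12).

```bash
python3 -m creep '[{"offset":[0,0,1],"twist":[0,0,0]},{"offset":[0,0,2.5],"twist":[0,0,0]},{"offset":[0,0,4],"twist":[0,0,0]},{"offset":[0,0,6],"twist":[0,0,0]},{"offset":[0,-0.5,7],"twist":[0,0,0]},{"offset":[0,-3,7.8],"twist":[0,0,0]},{"offset":[0,-6,7.8],"twist":[0,0,0]},{"offset":[0,-9,7.8],"twist":[0,0,0]},{"offset":[0,-12,7.8],"twist":[0,0,0]},{"offset":[1,-13.3,7.8],"twist":[0,0,0]},{"offset":[2.5,-13.3,7.8],"twist":[0,0,0]},{"offset":[4,-13.3,7.8],"twist":[0,0,0]},{"offset":[4.6,-13.3,7.8],"twist":[0,0,0]},{"offset":[4.6,-13.3,7.8],"twist":[0,0,0]},{"offset":[4.6,-13.3,7.8],"twist":[0,0,0]}]'
python3 - <<'E'
from h import *
o=ctrl.get_obs();print(o['eef_pos'],o['ft_force'],o['joint_positions'].round(2))
E
```

```text
time_s: 11.85
eef_pos: [0.4198, -0.118, 0.0352]
tool_rot: [0.435, 0.559, -0.434, 0.557]
ft_force: [-0.2, 0.3, -0.3]
finger_gap: 0.0263
[ 0.4197847  -0.11800016  0.0352105 ] [-0.18450236  0.32866201 -0.29577525] [-0.44  0.41 -0.74  0.42  0.    0.88]
```

```bash
python3 -m creep '[{"offset":[0.3,0,0],"twist":[0,0,0]},{"offset":[0.6,0,0],"twist":[0,0,0]},{"offset":[0.9,0,0],"twist":[0,0,0]},{"offset":[1.05,0,0],"twist":[0,0,0]},{"offset":[1.05,0,0],"twist":[0,0,0]},{"offset":[1.05,0,0],"twist":[0,0,0]},{"offset":[1.05,0,0],"twist":[0,0,0]}]'
python3 -m creep '[{"offset":[0,0,0],"twist":[0,0,0]},{"offset":[0,0,0],"twist":[0,0,0]},{"offset":[0,0,0],"twist":[0,0,0]},{"offset":[0,0,0],"twist":[0,0,0]},{"offset":[0,0,0],"twist":[0,0,0]},{"offset":[0,0,0],"twist":[0,0,0]}]' 0.4
python3 -m creep '[{"offset":[-2,0,0],"twist":[0,0,0]},{"offset":[-6,0,0],"twist":[0,0,0]},{"offset":[-10,0,0],"twist":[0,0,0]},{"offset":[-14,0,0],"twist":[0,0,0]},{"offset":[-18,0,0],"twist":[0,0,0]},{"offset":[-22,0,0],"twist":[0,0,0]},{"offset":[-24,0,0],"twist":[0,0,0]},{"offset":[-24,0,0],"twist":[0,0,0]},{"offset":[-24,0,0],"twist":[0,0,0]}]'
python3 - <<'E'
from h import *
p,r=tool();M=r.as_matrix();print(p,M.round(3),ctrl.get_obs()['joint_positions'].round(2)); snap('scene','scene4')
print(M.T@(np.array([.488,.1597,.26])-p))
E
```

```text
time_s: 12.43
eef_pos: [0.4203, -0.1185, 0.0248]
tool_rot: [0.435, 0.558, -0.435, 0.558]
ft_force: [-0.1, 0.9, -0.2]
finger_gap: 0.0266
time_s: 12.93
eef_pos: [0.4203, -0.1185, 0.0248]
tool_rot: [0.435, 0.558, -0.435, 0.558]
ft_force: [0.3, -0.1, -0.1]
finger_gap: 0.0598
time_s: 13.68
eef_pos: [0.421, -0.1188, 0.2659]
tool_rot: [0.435, 0.557, -0.434, 0.559]
ft_force: [-0.2, -0.4, -0.7]
finger_gap: 0.0596
[ 0.42101121 -0.11883014  0.26585101] [[ 0.003  0.97   0.245]
 [-0.001  0.245 -0.97 ]
 [-1.     0.002  0.002]] [-0.44  0.1  -0.44  1.03  0.    0.88]
[ 0.00567043  0.13304687 -0.25370681]
```

View pics/scene4.png

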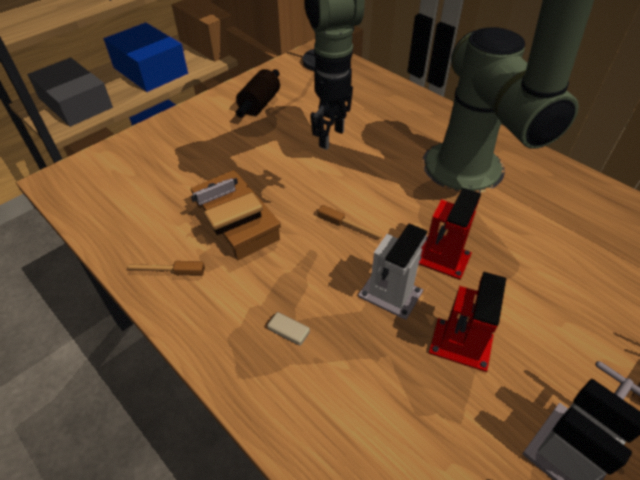

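The dowel lies flat at (347,222), away from rest and shelf; the rest's saddle is down; other things are in place. Now the saddle.

```bash
python3 -m creep '[{"offset":[-1,2,-3],"twist":[-0.12,0,0]},{"offset":[-1,4,-7],"twist":[-0.24,0,0]},{"offset":[-1,6,-11],"twist":[-0.36,0,0]},{"offset":[-1,8,-15],"twist":[-0.48,0,0]},{"offset":[-1,10,-19],"twist":[-0.6,0,0]},{"offset":[-1,12,-22],"twist":[-0.72,0,0]},{"offset":[-1,13.3,-24.5],"twist":[-0.84,0,0]},{"offset":[-1,13.3,-25.4],"twist":[-0.96,0,0]},{"offset":[-1,13.3,-25.4],"twist":[-1.08,0,0]},{"offset":[-1,13.3,-25.4],"twist":[-1.2,0,0]},{"offset":[-1,13.3,-25.4],"twist":[-1.32,0,0]},{"offset":[-1,13.3,-25.4],"twist":[-1.44,0,0]},{"offset":[-1,13.3,-25.4],"twist":[-1.571,0,0]},{"offset":[-1,13.3,-25.4],"twist":[-1.571,0,0]},{"offset":[-1,13.3,-25.4],"twist":[-1.571,0,0]},{"offset":[-1,13.3,-25.4],"twist":[-1.571,0,0]}]' 0.6
python3 - <<'E'
from h import *
p,r=tool();M=r.as_matrix();print(p,M.round(3),ctrl.get_obs()['joint_positions'].round(2),np.degrees(np.arctan2(M[1,1],M[0,1])))
print(M.T@(np.array([.488,.160,.179])-p))
E
```

```text
time_s: 15.07
eef_pos: [0.4866, 0.1601, 0.2736]
tool_rot: [-0.086, 0.703, 0.086, 0.701]
ft_force: [0.3, -0.7, 0.1]
finger_gap: 0.0686
[0.48663295 0.16014317 0.27363211] [[-0.002 -0.242  0.97 ]
 [-0.     0.97   0.242]
 [-1.     0.    -0.002]] [ 0.17  0.24 -0.25  1.08 -0.   -0.07] 104.01228912612211
[ 0.09462909 -0.00048396  0.0014922 ]
```

```bash
python3 -m creep '[{"offset":[1.5,0,0.1],"twist":[0,0,0]},{"offset":[3.5,0,0.1],"twist":[0,0,0]},{"offset":[5.5,0,0.1],"twist":[0,0,0]},{"offset":[7.5,0,0.1],"twist":[0,0,0]},{"offset":[8.8,0,0.1],"twist":[0,0,0]},{"offset":[9.4,0,0.1],"twist":[0,0,0]},{"offset":[9.4,0,0.1],"twist":[0,0,0]},{"offset":[9.4,0,0.1],"twist":[0,0,0]}]'
python3 -m creep '[{"offset":[0,0,0],"twist":[0,0,0]},{"offset":[0,0,0],"twist":[0,0,0]},{"offset":[0,0,0],"twist":[0,0,0]},{"offset":[0,0,0],"twist":[0,0,0]},{"offset":[0,0,0],"twist":[0,0,0]},{"offset":[0,0,0],"twist":[0,0,0]}]' -1 60
python3 - <<'E'
from h import *
o=ctrl.get_obs();print(o['eef_pos'],o['ft_force'],o['finger_gap'])
E
```

```text
time_s: 15.73
eef_pos: [0.4882, 0.1605, 0.1809]
tool_rot: [-0.087, 0.702, 0.087, 0.702]
ft_force: [0.2, 0.6, 0.2]
finger_gap: 0.0686
time_s: 16.23
eef_pos: [0.489, 0.1606, 0.1821]
tool_rot: [-0.087, 0.701, 0.087, 0.703]
ft_force: [0.6, -0.6, 5.5]
finger_gap: 0.0429
[0.48896632 0.16061478 0.18210327] [ 0.57288713 -0.58546235  5.54558217] 0.042873999141193164
```

```bash
python3 -m creep '[{"offset":[-0.2,0,0],"twist":[0,0,0]},{"offset":[-0.5,0,0],"twist":[0,0,0]},{"offset":[-0.8,0,0],"twist":[0,0,0]},{"offset":[-1.1,0,0],"twist":[0,0,0]},{"offset":[-1.4,0,0],"twist":[0,0,0]},{"offset":[-1.7,0,0],"twist":[0,0,0]},{"offset":[-2,0,0],"twist":[0,0,0]},{"offset":[-2.3,0,0],"twist":[0,0,0]},{"offset":[-2.6,0,0],"twist":[0,0,0]},{"offset":[-2.9,0,0],"twist":[0,0,0]},{"offset":[-3.2,0,0],"twist":[0,0,0]},{"offset":[-3.2,0,0],"twist":[0,0,0]},{"offset":[-3.2,0,0],"twist":[0,0,0]}]'
python3 - <<'E'
from h import *
o=ctrl.get_obs();print(o['eef_pos'],o['ft_force'],o['finger_gap'])
D=snap('scene','scene5')[1]
for x,y in((.475,.158),(.5,.165),(.512,.168),(.525,.17),(.45,.15),(.455,.15)):
    u,v=map(int,proj('scene',[x,y,.215]));print(atd('scene',u,v,D[v,u]).round(3))
E
```

```text
time_s: 17.32
eef_pos: [0.4889, 0.1606, 0.2131]
tool_rot: [-0.087, 0.701, 0.087, 0.702]
ft_force: [5.3, 0.4, -5.5]
finger_gap: 0.0427
[0.48889906 0.1606003  0.21310874] [ 5.281339    0.40102425 -5.53912817] 0.042658138299257596
[0.475 0.156 0.216]
[0.502 0.165 0.218]
[0.512 0.166 0.216]
[0.526 0.17  0.218]
[0.503 0.18  0.277]
[0.456 0.149 0.217]
```

```bash
python3 -m creep '[{"offset":[0.15,0,0],"twist":[0,0,0]},{"offset":[0.3,0,0],"twist":[0,0,0]},{"offset":[0.4,0,0],"twist":[0,0,0]},{"offset":[0.5,0,0],"twist":[0,0,0]},{"offset":[0.5,0,0],"twist":[0,0,0]},{"offset":[0.5,0,0],"twist":[0,0,0]}]'
python3 -m creep '[{"offset":[0,0,0],"twist":[0,0,0]},{"offset":[0,0,0],"twist":[0,0,0]},{"offset":[0,0,0],"twist":[0,0,0]},{"offset":[0,0,0],"twist":[0,0,0]},{"offset":[0,0,0],"twist":[0,0,0]},{"offset":[0,0,0],"twist":[0,0,0]}]' 0.6
python3 -m creep '[{"offset":[-1,0,0],"twist":[0,0,0]},{"offset":[-3,0,0],"twist":[0,0,0]},{"offset":[-6,0,0],"twist":[0,0,0]},{"offset":[-9,0,0],"twist":[0,0,0]},{"offset":[-12,0,0],"twist":[0,0,0]},{"offset":[-12,0,-4],"twist":[0,0,0]},{"offset":[-12,0,-8],"twist":[0,0,0]},{"offset":[-12,0,-12],"twist":[0,0,0]},{"offset":[-12,0,-12],"twist":[0,0,0]},{"offset":[-12,0,-12],"twist":[0,0,0]}]'
python3 - <<'E'
from h import *
D=snap('scene','scene6')[1]
for x,y in((.475,.158),(.488,.16),(.5,.165),(.512,.168),(.525,.17),(.455,.15)):
    u,v=map(int,proj('scene',[x,y,.212]));print(atd('scene',u,v,D[v,u]).round(3))
t=snap('top','top6')[0]; s=cv2.imread('pics/scene6.png')
cv2.imwrite('pics/c8.png',np.hstack([cv2.resize(s[170:350,180:460],(800,514))]))
E
```

```text
time_s: 17.87
eef_pos: [0.4889, 0.1606, 0.2077]
tool_rot: [-0.087, 0.701, 0.087, 0.702]
ft_force: [5.9, 0.6, -5.6]
finger_gap: 0.0429
time_s: 18.37
eef_pos: [0.4879, 0.1605, 0.2078]
tool_rot: [-0.087, 0.702, 0.087, 0.702]
ft_force: [0.3, -0.7, 0.2]
finger_gap: 0.0682
time_s: 19.2
eef_pos: [0.3702, 0.131, 0.3289]
tool_rot: [-0.087, 0.701, 0.087, 0.702]
ft_force: [1.0, 0.7, -0.6]
finger_gap: 0.0686
[0.473 0.155 0.21 ]
[0.485 0.157 0.21 ]
[0.497 0.163 0.209]
[0.51  0.165 0.21 ]
[0.524 0.167 0.211]
[0.452 0.147 0.209]
```

View pics/c8.png

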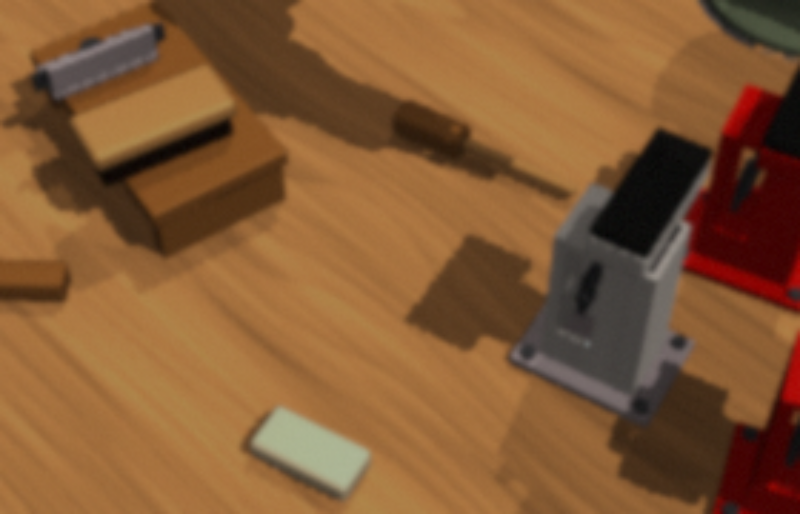

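```bash
python3 - <<'E'
from h import *
a=np.radians(104.2);A=np.array([np.cos(a),np.sin(a)]);B=np.array([-A[1],A[0]]);c=np.array([.488,.160])
def med(n,D,z0):
    v=[]
    for i in np.linspace(-.014,.014,9):
        for j in np.linspace(-.045,.045,31):
            q=c+i*A+j*B;u,w=map(round,proj(n,[*q,z0])); 
            if D[w,u]>0: v.append(atd(n,u,w,D[w,u])[2])
    return np.median(v).round(4),np.std(v).round(4)
print('raised',med('scene',np.load('pics/scene0.npy'),.262),med('top',np.load('pics/top0.npy'),.262))
print('down',med('scene',np.load('pics/scene4.npy'),.187),med('scene',np.load('pics/scene3.npy'),.187),med('top',np.load('pics/top3.npy'),.187))
print('lifted6',med('scene',np.load('pics/scene6.npy'),.211),med('top',np.load('pics/top6.npy'),.211))
print('now',med('scene',snap('scene','scene7')[1],.211),med('top',snap('top','top7')[1],.211))
E
```

```text
raised (np.float64(0.2603), np.float64(0.0011)) (np.float64(0.2615), np.float64(0.0017))
down (np.float64(0.1854), np.float64(0.0014)) (np.float64(0.1856), np.float64(0.0013)) (np.float64(0.1866), np.float64(0.0019))Traceback (most recent call last):
  File "<stdin>", line 12, in <module>
  File "<stdin>", line 8, in med
  File "h.py", line 12, in atd
    o,d=ray(n,u,v); return o+d*D
        ~~~^^^^^^^
  File "h.py", line 8, in ray
    f,cx,cy,M,t=cam(n); d=M.T@np.array([(u-cx)/f,(v-cy)/f,1]); return -M.T@t,d
                ~~~^^^
  File "h.py", line 5, in cam
    c=ctrl.camera_info(n); f=240/np.tan(np.radians(c['fov_y'])/2)
ValueError: time passes only in moves, steps and waits
```

```bash
sed -i 's/^def cam/import functools\n@functools.cache\ndef cam/' h.py; python3 - <<'E'
from h import *
a=np.radians(104.2);A=np.array([np.cos(a),np.sin(a)]);B=np.array([-A[1],A[0]]);c=np.array([.488,.160])
def med(n,D,z0):
    v=[]
    for i in np.linspace(-.014,.014,9):
        for j in np.linspace(-.045,.045,31):
            q=c+i*A+j*B;u,w=map(round,proj(n,[*q,z0])); 
            if D[w,u]>0: v.append(atd(n,u,w,D[w,u])[2])
    return np.median(v).round(4),np.std(v).round(4)
print('lifted6',med('scene',np.load('pics/scene6.npy'),.211),med('top',np.load('pics/top6.npy'),.211))
print('now',med('scene',snap('scene','scene7')[1],.211),med('top',snap('top','top7')[1],.211))
D=np.load('pics/top7.npy')
for u,v in((290,168),): print('wax',atd('top',u,v,D[v,u]).round(3))
a0=cv2.imread('pics/top0.png').astype(int);a7=cv2.imread('pics/top7.png').astype(int)
E
```

```text
lifted6 (np.float64(0.2103), np.float64(0.0013)) (np.float64(0.2113), np.float64(0.0019))
now (np.float64(0.2102), np.float64(0.0012)) (np.float64(0.2113), np.float64(0.0019))
wax [0.721 0.053 0.022]
```

Against the readings with the post down, the saddle is up 24.8 mm (scene) and 24.7 mm (top), and it is steady. That is the first notch. Handing in.

```bash
python3 -c "
from plant import ctrl
print(ctrl.finish_job())"
```

```text
the job is handed in; nothing more can be done
None
```

I pulled the right dowel out from under the shelf and pushed the pawl off through the release hole with it. The post sank onto its stop. I laid the dowel flat on the open bench at about (0.42, -0.12), then lifted the post by its saddle into the first notch and let go. I handed the job in soon after 19.2 s, the last move's clock reading; it gave no verdict.

- **Post:** the saddle top stands 24.7 to 24.8 mm above its down position on both cameras, and it held steady with the gripper away. I could not read the pawl angle directly; the post not sinking shows it is caught.
- **Dowel:** in the last picture it lies flat, clear of the rest and the shelf, with its tip well away from the hole.
- **Other things:** the brush, file holder and wax block look unmoved in the pictures; the wax block's depth reading also matches the start.
- **Disagreements:**
  - The hole appeared about 1 mm from where I computed it, well inside the 3 mm clearance.
  - The scene camera's depth reads about 1.5 mm low, so I compared the post height with its down position instead of using absolute heights.
  - When closing on the dowel handle and on the saddle, the force reading rose to about 6 N, probably the fingertips touching the bench and the housing; it did no harm I could see.

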